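Load the sample carrier and lift it level

TASK

Stand the small amber bottle, the round screw-lid jar and the rectangular slide case upright inside the grey carrier while it stays on the bench, setting each one down rather than dropping it in. Then take the carrier by its bar handle, lift it about 15 cm clear of the bench and finish while still holding it there, steady and level, with all three standing in it. Leave the large stock bottle, the tip box and the tube rack where they are.

Things in the scene. Friction and masses are not known exactly. Their poses are not given: they have to be found in the camera images.
- carrier: Grey loose tray, 240 x 240 mm, 450 g; walls 32 mm high, 4 mm thick; floor 4 mm. Origin: centre of the underside, z up. A 4 mm divider, 32 mm high, along y at x = 0 parts it into two bays, each 114 (x) by 232 mm (y), open above beside the handle. Centre of mass, empty, under the middle of the handle; unevenly loaded it may swing in the grip.
- handle (a point): Middle of the carrier's fixed handle: an aluminium bar over the divider, along the carrier's y, 14 mm wide (x), 18 mm tall, 228 mm long, on a 36 mm (x) wide, 6 mm thick upright at each end wall. This point is the bar's centre, 120 mm above the carrier's underside; axes as the carrier's.
- bay_near (a point): Middle of the inner floor of the carrier's -x bay, 60 mm from the divider's middle, 4 mm above the carrier's underside.
- bay_far (a point): Middle of the inner floor of the carrier's +x bay, 60 mm from the divider's middle, 4 mm above the carrier's underside.
- bottle: Small amber bottle with a white screw cap and a plain paper label, round, 40 mm diameter up to 50 mm height, narrowing to a cap 27 mm in diameter; 76 mm tall in all, about 90 g. Stands upright. Origin: centre of the underside; z up.
- jar: Squat round white plastic sample jar, body 48 mm in diameter, 42 mm high, with a 52 mm diameter, 14 mm high screw lid above it; 56 mm tall in all, about 160 g. Stands upright. Origin: centre of the underside; z up.
- slide_case: Upright rectangular plastic slide case, white with a grey lid, 48 mm (its x) by 32 mm (its y), 70 mm tall, about 80 g. Stands upright. Origin: centre of the underside; z up.
- stock_bottle: Large amber stock bottle with black cap, 86 mm diameter, 170 mm tall. Not part of the job. Origin: centre of the underside.
- tip_box: Pipette tip box, blue with a clear cover, 82 (x) x 122 (y) x 64 mm. Not part of the job. Origin: centre of the underside.
- tube_rack: White rack with small tubes, 80 (x) x 150 (y) x 42 mm. Not part of the job. Origin: centre of the underside.
Not all that is in view belongs to the job. Leave any yellow look-alike of the slide_case alone.

How it is judged (in metres and radians):
On the way:
1. all three stand upright inside the carrier, let go, with the carrier still on the bench (x of bottle in the frame of carrier between -0.116 and 0.116 m and y of bottle in the frame of carrier between -0.116 and 0.116 m and z of bottle in the frame of carrier between -0.005 and 0.012 m and angle between each of bottle, jar, slide_case's own z axis and vertical below 0.2 rad and x of jar in the frame of carrier between -0.116 and 0.116 m and y of jar in the frame of carrier between -0.116 and 0.116 m and z of jar in the frame of carrier between -0.005 and 0.012 m and x of slide_case in the frame of carrier between -0.116 and 0.116 m and y of slide_case in the frame of carrier between -0.116 and 0.116 m and z of slide_case in the frame of carrier between -0.005 and 0.012 m and height (world z) of carrier below 0.01 m and contact force between each of bottle, jar, slide_case and the fingers below 0.3 N), for 0.2 s.
At the end, for the whole second after the job is handed in: The fingers hold the carrier 100 to 200 mm above the bench, tilted under 0.1 rad, slower than 30 mm/s and 0.15 rad/s, touching no bystander; bottle, jar and slide case stand on its floor, within 0.2 rad of upright and not touched by the fingers (x of bottle in the frame of carrier between -0.116 and 0.116 m and y of bottle in the frame of carrier between -0.116 and 0.116 m and z of bottle in the frame of carrier between -0.005 and 0.012 m and angle between each of bottle, jar, slide_case's own z axis and vertical below 0.2 rad and x of jar in the frame of carrier between -0.116 and 0.116 m and y of jar in the frame of carrier between -0.116 and 0.116 m and z of jar in the frame of carrier between -0.005 and 0.012 m and x of slide_case in the frame of carrier between -0.116 and 0.116 m and y of slide_case in the frame of carrier between -0.116 and 0.116 m and z of slide_case in the frame of carrier between -0.005 and 0.012 m and height (world z) of carrier between 0.1 and 0.2 m and angle between carrier's own z axis and vertical below 0.1 rad and linear speed of carrier below 0.03 m/s and angular speed of carrier below 0.15 rad/s and contact force between carrier and the fingers above 1 N and contact force between carrier and stock_bottle below 0.3 N and contact force between carrier and tip_box below 0.3 N and contact force between carrier and tube_rack below 0.3 N and contact force between each of bottle, jar, slide_case and the fingers below 0.3 N); the arm keeps its last pose, push and grip.
It fails at once if a bystander (stock bottle, tip box, tube rack) is pushed more than 25 mm or tipped (distance of any of stock_bottle, tip_box, tube_rack from where it was at the start of the episode above 0.025 m or angle between any of stock_bottle, tip_box, tube_rack's own z axis and vertical above 0.3 rad).
It fails at once if the carrier is tipped by more than 0.3 rad (angle between carrier's own z axis and vertical above 0.3 rad).
It fails at once if an item is dropped into the carrier (falls free by more than about 25 mm) ((x of bottle in the frame of carrier between -0.116 and 0.116 m and y of bottle in the frame of carrier between -0.116 and 0.116 m and z of bottle in the frame of carrier below 0.05 m and height (world z) of carrier below 0.01 m and linear speed of bottle above 0.7 m/s and contact force between bottle and the fingers below 0.1 N) or (x of jar in the frame of carrier between -0.116 and 0.116 m and y of jar in the frame of carrier between -0.116 and 0.116 m and z of jar in the frame of carrier below 0.05 m and height (world z) of carrier below 0.01 m and linear speed of jar above 0.7 m/s and contact force between jar and the fingers below 0.1 N) or (x of slide_case in the frame of carrier between -0.116 and 0.116 m and y of slide_case in the frame of carrier between -0.116 and 0.116 m and z of slide_case in the frame of carrier below 0.05 m and height (world z) of carrier below 0.01 m and linear speed of slide_case above 0.7 m/s and contact force between slide_case and the fingers below 0.1 N)).
It also fails if it takes over 72 s, if anything falls off the work surface, if the arm or the gripper's body presses on something with over 40 N, if the wrist force passes 120 N, or if a joint passes its speed limit or range.

ROBOT

A 6-joint arm with a two-finger parallel gripper is mounted at the origin on the work surface. World frame = base frame: x ahead of the robot, y to its left, z up, the work surface at z = 0. Lengths are in mm, angles in rad, forces in N, time in s.
With the tool pointing down it reaches from about 275 to 1000 mm from the base axis. Payload 8.4 kg.
Tool frame: the origin (TCP) lies at the very end of the fingers, on their centre line; the grasp point (between the pads) lies behind it (r.grip_point_offset is the x of the grasp point in the tool frame, in mm); x points along the fingers, z is the direction in which the jaws open and shut, and the axes are right-handed (so a half turn about x gives the same grasp; the last joint's range is limited). The gripper opens to 85 mm and grips with 20 to 120 N. Pads are 22 mm wide; open, the fingers measure 114 mm over their backs; the gripper's body (76 mm by 85 mm) begins 54 mm behind the grasp point. The pads swing forward as they close: fully open they stand 13 mm farther back than shut.
Start: joints at [1.224, 0.353, 1.633, -0, 1.155, -0.002], TCP at [211.254, 588.217, 231.281] pointing down, gripper open.
Joint ranges: [-2.63, 2.63], [-0.92, 2.1], [0.06, 2.66], [-1.3, 4.44], [0, 2.69], [-3.02, 3.02]. Speed limits (rad/s): [2.22, 2.22, 2.79, 3.14, 3.14, 3.14].

INTERFACE

Orientations are given as [roll, pitch, yaw] about the fixed x, y, z axes, in that order (R = Rz(yaw) Ry(pitch) Rx(roll)).
In Python, from rig import r, vision, order gives the robot as it stands. The module is installed in compiled form; this text tells all that it offers.
- The arm moves only by the tool step_arm, never from a script. Its argument "rows" is a list of rows, each a list of 7 numbers: the shift along the world's x, y, z in mm, then the turn, a rotation vector about the world's x, y, z in rad, then the finger opening in mm, from 0 to 85.4. A call has exactly 8 rows; each row is the pose to reach, as a shift and turn from the pose measured when the call began; what a row does not reach only later rows make up. A row lasts 1/8 s, in which the tool goes at most 62.5 mm and 10.7 degrees, less where a joint would pass 70% of its speed; a pose out of reach is approached as far as the arm can. A call with a gripper value outside its range is refused whole. The fingers move at their own pace and stop on an object; "force" is the grip in N (left out, the last holds). Time passes only in rows, so rows that repeat a pose let the fingers close, or fill a call up. It gives the time, the measured TCP pose, the force and the opening at its end, in the units of the state.
- r.sense(): the state, without advancing time (a new reading comes with each control period).
- vision.grab_frame(name): name is "scene" or "top"; returns (picture, depth): 384x512x3 uint8, red, green, blue; 384x512 float32, mm along the optical axis (not along the pixel's ray), 0 where there is no reading.
- vision.camera_info(name): a dict with "K" (3x3 intrinsics, pixels), "origin" and "attitude" of the camera in the world. Camera axes: x right, y down, z forward; pixel columns grow to the right and rows downward; lengths in mm; the calibration is good to about 2 mm. A picture is of the moment at which its call begins. camera_info takes no time and is no camera call.
- order.sign_off(): hands the job in, once; it reports no verdict.
The state is a dict: "clock": time; "qpos": joint angles; "qvel": joint speeds; "joint_efforts": joint torques, N m; "eef_pos": TCP position; "tcp_rot": TCP orientation; "contact_force": force on the tool from outside, world axes, zero at the start; "wrist_torque": the same for the moment, N m; "opening": opening from 0.0 (shut) to 1.0 (fully open).
Only numpy, scipy, OpenCV 4.12 (cv2) and the standard library are available. Lean on these libraries where they do the work, as an engineer would, in place of code of your own. Each camera call takes 0.05 s, during which the arm holds its last target.

## Working session

There is one attempt and no reset: what is moved stays moved. The work goes in short steps, Python scripts to look and compute and a tool call to move; the robot and the scene stay as the last step left them, time stands still between calls to the robot, and variables do not carry over. Pictures are saved under pics/ and viewed, and the job is handed in when it is done.

Besides the shell and the picture viewer there is one more tool, called after "Call:" as name(argument=value, ...), one argument or row to a line, values as JSON. step_arm: Moves the arm, as the interface text tells. Its arguments: {"type":"object","properties":{"rows":{"type":"array"},"force":{"type":"number"}},"required":["rows"]}

```bash
mkdir -p pics
python3 - <<'E'
from rig import r, vision, order
import cv2, numpy as np
print(r.sense(), r.grip_point_offset)
for n in ("scene","top"):
    p,d=vision.grab_frame(n); np.savez(f"{n}0.npz",p=p,d=d)
    print(n,vision.camera_info(n))
    cv2.imwrite(f"pics/{n}0.png",cv2.resize(p[:,:,::-1],(800,600),interpolation=cv2.INTER_CUBIC))
E
```

```text
{'clock': 0.0, 'qpos': array([ 1.22359885e+00,  3.53669746e-01,  1.63412496e+00,  2.01052608e-05,
        1.15520854e+00, -2.38658130e-03]), 'qvel': array([ 3.63270160e-04,  2.34808575e-03,  1.06977869e-03,  1.59469590e-05,
        2.87407601e-03, -4.55591333e-04]), 'joint_efforts': array([-8.92466360e-04, -6.05255055e+01, -3.42069376e+01, -4.95317988e-05,
        9.25761822e-03, -8.30492240e-06]), 'eef_pos': array([211.08624033, 587.77043039, 230.55212288]), 'tcp_rot': array([ 3.12617505,  1.56938562, -1.93103295]), 'contact_force': array([-0.44695278,  1.44241079, -0.16986584]), 'wrist_torque': array([ 0.00046877, -0.00171309,  0.02046414]), 'opening': 0.9947955818285692} -18.700000000000003
scene {'K': array([[371.91496294,   0.        , 251.65636568],
       [  0.        , 371.91496294, 192.87441174],
       [  0.        ,   0.        ,   1.        ]]), 'origin': array([974.31345265, 363.07513379, 962.438949  ]), 'attitude': array([-2.59775733, -0.00484118,  2.30613059])}
top {'K': array([[389.60248888,   0.        , 252.19248847],
       [  0.        , 389.60248888, 189.89186549],
       [  0.        ,   0.        ,   1.        ]]), 'origin': array([ 489.08899959,   29.19610551, 1365.39500252]), 'attitude': array([-3.07115414, -0.01688327, -1.55418708])}
```

View pics/scene0.png

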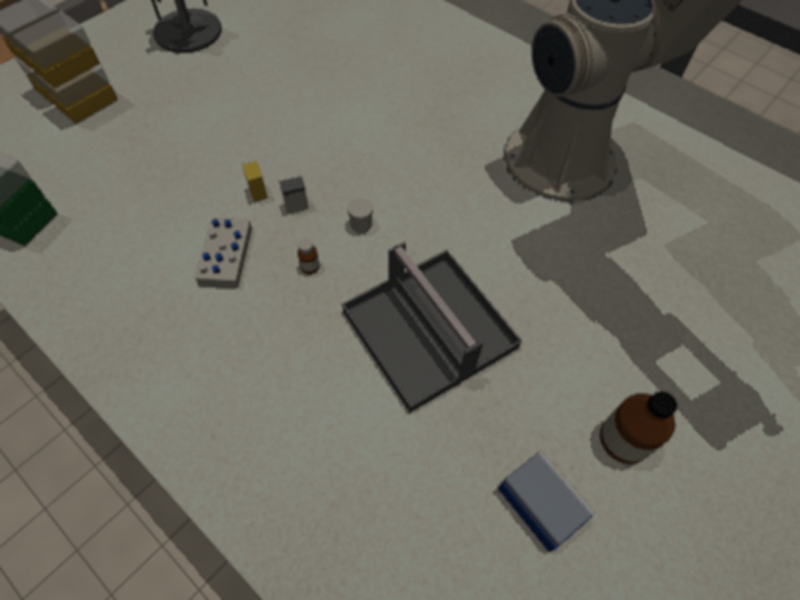

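View pics/top0.png

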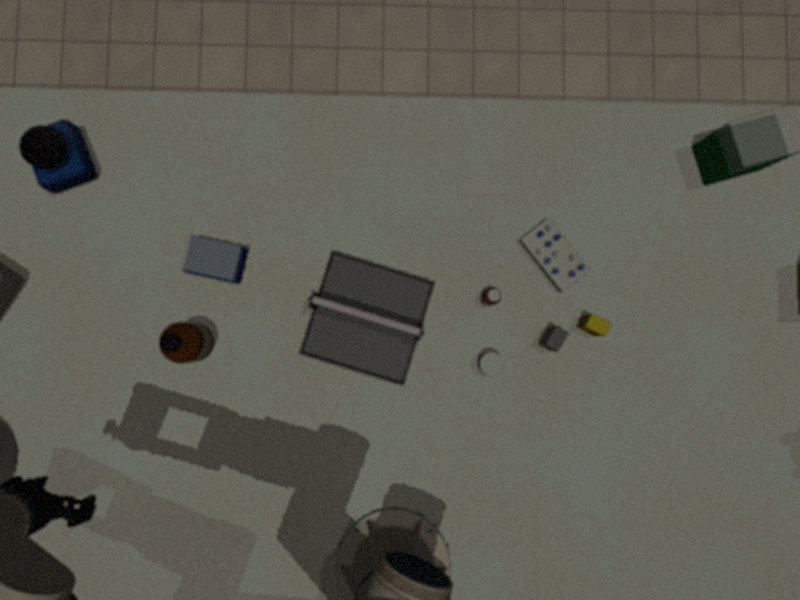

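The scene view (800x600) shows the carrier around (430,330). The jar is at (360,215), the bottle at (308,260), the grey-lidded case at (293,193) and the yellow decoy at (255,180). In the top view the carrier is at (367,317), the bottle at (491,296), the jar at (489,361) and the case at (553,337). I'll enlarge both to measure.

```bash
cat > h.py <<'E'
import numpy as np, cv2
from scipy.spatial.transform import Rotation as R
from rig import r, vision, order
def ray(n,u,v):
    c=vision.camera_info(n);K=c["K"]
    d=R.from_euler('xyz',c["attitude"]).as_matrix()@np.linalg.inv(K)@np.array([u,v,1.])
    return c["origin"],d
def atz(n,u,v,z):
    o,d=ray(n,u,v); return o+d*(z-o[2])/d[2]
def atd(n,u,v,depth):
    o,d=ray(n,u,v); return o+d*depth
def cloud(n,D):
    c=vision.camera_info(n);K=c["K"]; v,u=np.mgrid[:384,:512]
    d=np.stack([u,v,np.ones_like(u)],-1)@np.linalg.inv(K).T@R.from_euler('xyz',c["attitude"]).as_matrix().T
    return c["origin"]+d*D[...,None]
def crop(p,x0,y0,w,h,f,fn):
    q=cv2.resize(p[y0:y0+h,x0:x0+w,::-1],None,fx=f,fy=f,interpolation=cv2.INTER_CUBIC)
    q=np.clip(q.astype(float)*1.6,0,255).astype(np.uint8)
    for i in range(0,w,10): cv2.putText(q,str(x0+i),(i*f,8),0,.3,(0,255,255)); cv2.line(q,(i*f,10),(i*f,14),(0,255,255))
    for i in range(0,h,10): cv2.putText(q,str(y0+i),(0,i*f+4),0,.3,(0,255,255)); cv2.line(q,(20,i*f),(24,i*f),(0,255,255))
    cv2.imwrite(fn,q)
E
python3 - <<'E'
from h import *
p=np.load("top0.npz")["p"];d=np.load("top0.npz")["d"]
crop(p,295,175,100,75,8,"pics/c1.png")
crop(p,185,155,100,95,6,"pics/c2.png")
for n in("top","scene"):
    z=np.load(n+"0.npz"); C=cloud(n,z["d"]); P=z["p"]
    m=(z["d"]>0)&(C[...,0]>250)&(C[...,0]<750)&(abs(C[...,1])<450)
    print(n, "bench z", np.percentile(C[m][:,2],[5,50,95]))
    mask=(m&(C[...,2]>20)).astype(np.uint8)
    k,l,s,c=cv2.connectedComponentsWithStats(mask)
    for i in range(1,k):
        if s[i,4]>15:
            q=C[l==i]; zt=np.percentile(q[:,2],95); t=q[q[:,2]>zt-8]
            print(s[i],"ztop",zt.round(),"topmean",t.mean(0).round(1),"min",t.min(0).round(),"max",t.max(0).round(), P[l==i].mean(0).round())
E
```

```text
top bench z [-3.330727    1.90765024 62.27539271]
[333 144  45  42 972] ztop 44.0 topmean [ 687.6 -348.2   42.1] min [ 631. -418.   36.] max [ 748. -283.   49.] [93. 94. 88.]
[121 150  38  31 857] ztop 69.0 topmean [661.  398.   65.2] min [615. 340.  61.] max [708. 450.  74.] [64. 68. 74.]
[192 160  87  87 779] ztop 132.0 topmean [539.7  67.1 129.6] min [491. -51. 124.] max [586. 185. 137.] [71. 69. 66.]
[308 183  13  12 126] ztop 79.0 topmean [ 590.2 -203.3   76.4] min [ 577. -217.   72.] max [ 604. -191.   81.] [72. 66. 57.]
[370 200  20  15 200] ztop 75.0 topmean [ 531.2 -427.5   71.8] min [ 508. -450.   68.] max [ 554. -402.   77.] [86. 78. 23.]
[107 206  29  26 588] ztop 171.0 topmean [478.7 440.2 171. ] min [462. 428. 165.] max [496. 450. 177.] [35. 22. 14.]
[346 208  18  17 198] ztop 75.0 topmean [ 500.2 -339.4   71.7] min [ 473. -363.   67.] max [ 526. -315.   80.] [52. 51. 48.]
[306 225  17  16 199] ztop 61.0 topmean [ 443.1 -202.7   57.4] min [ 417. -228.   53.] max [ 468. -177.   64.] [100. 102.  92.]
scene bench z [-2.98565334  0.55649278 64.99868868]
[155 103  15  23 203
[... 275 characters left out ...]
.8 -202.2   55.1] min [ 418. -230.   50.] max [ 470. -177.   59.] [103. 100.  90.]
[ 127  139   33   42 1007] ztop 43.0 topmean [ 690.9 -346.    40.9] min [ 638. -407.   35.] max [ 749. -304.   46.] [104. 101.  97.]
[190 152  14  20 212] ztop 77.0 topmean [ 592.3 -202.6   75.4] min [ 578. -217.   70.] max [ 604. -190.   79.] [76. 66. 56.]
[ 219  154  115  108 1823] ztop 130.0 topmean [543.   72.2 127.9] min [491. -53. 122.] max [589. 184. 133.] [64. 61. 58.]
[385 250  45  41 944] ztop 170.0 topmean [480.9 440.4 169. ] min [460. 429. 162.] max [498. 450. 173.] [45. 33. 23.]
[ 319  288   56   63 1810] ztop 66.0 topmean [663.9 398.9  63.6] min [614. 339.  58.] max [710. 450.  70.] [81. 85. 90.]
```

View pics/c1.png

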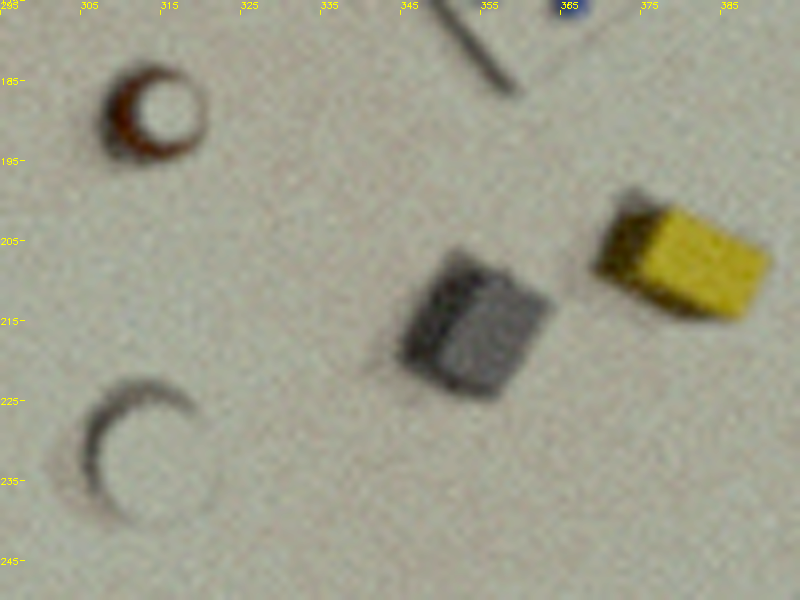

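View pics/c2.png

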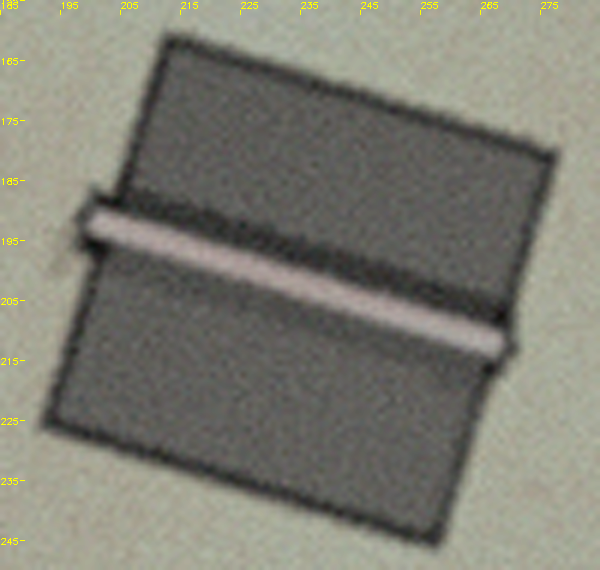

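Run:
```python
from h import *
for n in("top","scene"):
    z=np.load(n+"0.npz"); C=cloud(n,z["d"])
    def rect(xr,yr,zr,lab):
        m=(z["d"]>0)
        for i,q in enumerate((xr,yr,zr)): m&=(C[...,i]>q[0])&(C[...,i]<q[1])
        pts=C[m][:,:2].astype(np.float32)
        (c,s,a)=cv2.minAreaRect(pts); b=cv2.boxPoints((c,s,a))
        e=[b[1]-b[0],b[2]-b[1]]; L=max(e,key=np.linalg.norm)
        # PCA
        ev=np.linalg.eigh(np.cov(pts.T))[1][:,1]
        print(n,lab,len(pts),"c",np.round(c,1),"mean",pts.mean(0).round(1),"size",np.round(s,1),"long axis deg",np.degrees(np.arctan2(L[1],L[0])).round(1),"pca",np.degrees(np.arctan2(ev[1],ev[0])).round(1))
    rect((440,560),(-390,-290),(60,80),"case")
    rect((480,600),(-60,195),(108,140),"bar")
    rect((400,490),(-240,-160),(48,70),"jar")
    rect((560,620),(-240,-160),(68,85),"bottlecap")
    rect((380,700),(-120,250),(24,40),"rim")
print("corners rim z32:")
for u,v in ((212.5,161),(276,180.5),(257.5,245),(192.5,226)): print(atz("top",u,v,32).round(1))
print("bar ends z129:", atz("top",199.5,191.5,129).round(1), atz("top",267.5,212,129).round(1))
print("case top corners"); 
for u,v in ((354,209),(363.5,213),(357,224),(349,219)): print(atz("top",u,v,70).round(1))
print("jar",atz("top",313.8,231,56),"bottle cap",atz("top",316,189,76))
```

```text
top case 148 c [ 500.  -339.6] mean [ 500.1 -338.5] size [33.  47.9] long axis deg -30.4 pca 151.5
top bar 381 c [539.1  66.4] mean [539.7  67.7] size [245.1  35.3] long axis deg 73.7 pca 73.9
top jar 194 c [ 444.1 -202.5] mean [ 443.9 -202.2] size [50.1 50. ] long axis deg 46.0 pca 96.6
top bottlecap 52 c [ 590.4 -203.4] mean [ 590.  -203.1] size [23.7 23.9] long axis deg -43.0 pca 93.5
top rim 351 c [539.7  66.3] mean [542.8  68.9] size [240.4 240.3] long axis deg 74.0 pca 152.4
scene case 141 c [ 502.3 -339.3] mean [ 503.4 -338.1] size [35.8 47.4] long axis deg -28.8 pca 152.3
scene bar 651 c [541.2  65.6] mean [544.  72.] size [246.6  36.4] long axis deg 73.4 pca 74.0
scene jar 187 c [ 443.8 -203.8] mean [ 445.4 -201.7] size [50.6 50.5] long axis deg 11.8 pca 45.9
scene bottlecap 62 c [ 591.3 -203.7] mean [ 592.4 -202.5] size [25.5 26.2] long axis deg -82.2 pca 48.5
scene rim 786 c [539.9  65.6] mean [542.2  70.1] size [242.3 240.8] long axis deg 73.9 pca 86.7
corners rim z32:
[680.8 146.6  32. ]
[617.4 -73.1  32. ]
[396.1 -12.9  32. ]
[456.9 209.2  32. ]
bar ends z129: [568.6 176.9 129. ] [507.3 -39.9 129. ]
case top corners
[ 523.  -331.9   70. ]
[ 510.2 -363.7   70. ]
[ 473.3 -341.9   70. ]
[ 489.4 -315.1   70. ]
jar [ 447.33166764 -200.28022005   56.        ] bottle cap [ 587.17991134 -203.35835095   76.        ]
```

Run:
```python
from h import *
s=r.sense(); M=R.from_euler('xyz',s["tcp_rot"]).as_matrix(); print(M.round(3)); 
print("jaw deg",np.degrees(np.arctan2(M[1,2],M[0,2])), "q",s["qpos"].round(3), s["clock"])
```

```text
[[-0.    -0.941  0.338]
 [-0.001  0.338  0.941]
 [-1.     0.    -0.001]]
jaw deg 70.24114938701487 q [ 1.224  0.354  1.634  0.     1.155 -0.002] 0.1
```

Call:
step_arm(
  rows=[
    [25,-50,0,0,0,0.02,85],
    [50,-100,0,0,0,0.04,85],
    [75,-150,0,0,0,0.066,85],
    [100,-205,0,0,0,0.066,85],
    [125,-255,0,0,0,0.066,85],
    [150,-310,0,0,0,0.066,85],
    [175,-360,0,0,0,0.066,85],
    [200,-415,0,0,0,0.066,85],
  ],
  force=40,
)

```text
clock: 1.1
eef_pos: [411.6, 171.2, 230.7]
tcp_rot: [-2.84, 1.57, -1.547]
contact_force: [0.7, 0.3, 0.3]
opening: 0.995
```

Call:
step_arm(
  rows=[
    [22,-47,0,0,0,0,85],
    [45,-94,0,0,0,0,85],
    [67,-141,0,0,0,0,85],
    [90,-188,0,0,0,0,85],
    [112,-235,0,0,0,0,85],
    [134,-282,0,0,0,0,85],
    [157,-328,0,0,0,0,85],
    [179.4,-374.2,-20,0,0,0,85],
  ],
)

```text
clock: 2.1
eef_pos: [592.5, -205.0, 211.6]
tcp_rot: [-1.887, 1.568, -0.595]
contact_force: [0.5, 0.7, 0.0]
opening: 0.993
```

```bash
cat >> h.py <<'E'
def st():
    s=r.sense(); M=R.from_euler('xyz',s["tcp_rot"]).as_matrix()
    print("t",round(s["clock"],2),"tcp",s["eef_pos"].round(1),"jaw",np.degrees(np.arctan2(M[1,2],M[0,2])).round(2),"xtool",M[:,0].round(4),"open",round(s["opening"],3),"F",s["contact_force"].round(1),"T",s["wrist_torque"].round(2),"q6",s["qpos"][5].round(2),r.grip_point_offset)
E
python3 -c "
from h import *
st()"
```

```text
t 2.1 tcp [ 592.5 -205.   211.6] jaw 74.04 xtool [ 0.0027 -0.0018 -1.    ] open 0.993 F [0.5 0.7 0. ] T [-0.01 -0.02  0.02] q6 -1.63 -18.700000000000003
```

Call:
step_arm(
  rows=[
    [-1.5,1.5,-35,0,0,0,85],
    [-1.5,1.8,-70,0,0,0,85],
    [-1.5,1.8,-105,0,0,0,85],
    [-1.5,1.8,-140,0,0,0,85],
    [-1.5,1.8,-170,0,0,0,85],
    [-1.5,1.8,-185,0,0,0,85],
    [-1.5,1.8,-196,0,0,0,85],
    [-1.5,1.8,-196,0,0,0,60],
  ],
)

```text
clock: 3.1
eef_pos: [590.9, -203.2, 15.4]
tcp_rot: [-1.923, 1.568, -0.631]
contact_force: [-0.0, 0.2, 0.3]
opening: 0.811
```

Call:
step_arm(
  rows=[
    [0,0,0,0,0,0,50],
    [0,0,0,0,0,0,35],
    [0,0,0,0,0,0,20],
    [0,0,0,0,0,0,20],
    [0,0,0,0,0,0,20],
    [0,0,0,0,0,0,20],
    [0,0,0,0,0,0,20],
    [0,0,0,0,0,0,20],
  ],
)

```text
clock: 4.1
eef_pos: [591.7, -203.5, 16.7]
tcp_rot: [-1.811, 1.566, -0.519]
contact_force: [-0.5, 0.3, 5.5]
opening: 0.459
```

```bash
python3 -c "
from h import *
st()"
```

```text
t 4.1 tcp [ 591.7 -203.5   16.7] jaw 74.03 xtool [ 0.004  -0.0023 -1.    ] open 0.459 F [-0.5  0.3  5.5] T [ 0.01  0.2  -0.02] q6 -1.62 -18.700000000000003
```

Call:
step_arm(
  rows=[
    [0,0,20,0,0,0,20],
    [0,0,60,0,0,0,20],
    [0,0,110,0,0,0,20],
    [0,0,160,0,0,0,20],
    [2,25,195,0,0,0,20],
    [6,75,195,0,0,0,20],
    [10,125,195,0,0,0,20],
    [14,175,195,0,0,0,20],
  ],
)

```text
clock: 5.1
eef_pos: [605.7, -27.0, 213.4]
tcp_rot: [-1.679, 1.565, -0.388]
contact_force: [1.2, -0.2, -1.3]
opening: 0.456
```

```bash
python3 -c "
from h import *
st()"
```

```text
t 5.1 tcp [605.7 -27.  213.4] jaw 74.02 xtool [ 0.0057 -0.0023 -1.    ] open 0.456 F [ 1.2 -0.2 -1.3] T [-0.02 -0.04 -0.03] q6 -1.34 -18.700000000000003
```

Call:
step_arm(
  rows=[
    [4,45,0,0,0,0,20],
    [8,90,0,0,0,0,20],
    [11,128,0,0,0,0,20],
    [11,128,-30,0,0,0,20],
    [11,128,-65,0,0,0,20],
    [11,128,-100,0,0,0,20],
    [11,128,-130,0,0,0,20],
    [11,128,-145,0,0,0,20],
  ],
)

```text
clock: 6.1
eef_pos: [616.1, 100.9, 68.0]
tcp_rot: [-1.786, 1.566, -0.494]
contact_force: [1.4, -0.3, -0.9]
opening: 0.457
```

Run:
```python
from h import *
st()
p,d=vision.grab_frame("scene"); crop(p,200,110,160,120,5,"pics/s1.png")
```

```text
t 6.1 tcp [616.1 100.9  68. ] jaw 74.01 xtool [ 0.0046 -0.0025 -1.    ] open 0.457 F [ 1.4 -0.3 -0.9] T [ 0.02 -0.02  0.  ] q6 -1.13 -18.700000000000003
```

View pics/s1.png

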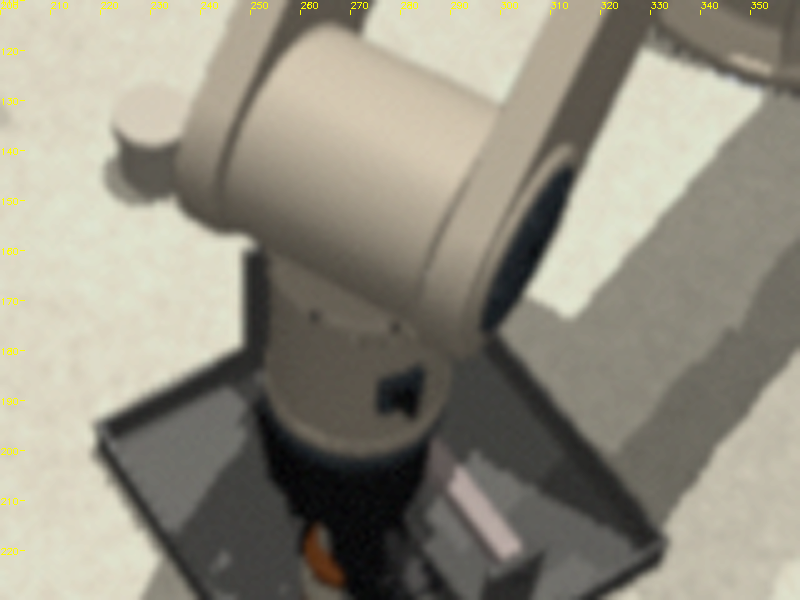

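The scene crop shows the amber bottle held over the far bay near pixel (264,222). The bar is clear to the right near (298,213), so I'll set the bottle down.

Call:
step_arm(
  rows=[
    [0.5,0.3,-15,0,0,0,20],
    [0.5,0.3,-28,0,0,0,20],
    [0.5,0.3,-38,0,0,0,20],
    [0.5,0.3,-43,0,0,0,20],
    [0.5,0.3,-45,0,0,0,20],
    [0.5,0.3,-46,0,0,0,20],
    [0.5,0.3,-47,0,0,0,20],
    [0.5,0.3,-47,0,0,0,20],
  ],
)

```text
clock: 7.15
eef_pos: [616.4, 101.1, 20.7]
tcp_rot: [-1.87, 1.566, -0.579]
contact_force: [-1.9, 0.4, 6.2]
opening: 0.456
```

Call:
step_arm(
  rows=[
    [0,0,0,0,0,0,46],
    [0,0,0,0,0,0,52],
    [0,0,0,0,0,0,58],
    [0,0,0,0,0,0,58],
    [0,0,20,0,0,0,58],
    [0,0,60,0,0,0,58],
    [0,0,105,0,0,0,58],
    [0,0,155,0,0,0,70],
  ],
)

```text
clock: 8.15
eef_pos: [616.1, 101.1, 178.2]
tcp_rot: [-1.83, 1.566, -0.538]
contact_force: [-0.1, 0.2, -0.2]
opening: 0.817
```

Run:
```python
from h import *
st()
```

```text
t 8.15 tcp [616.1 101.1 178.2] jaw 74.02 xtool [ 0.0043 -0.0026 -1.    ] open 0.817 F [-0.1  0.2 -0.2] T [-0.01 -0.02 -0.06] q6 -1.13 -18.700000000000003
```

Call:
step_arm(
  rows=[
    [-20,-35,20,0,0,0,85],
    [-45,-80,20,0,0,0,85],
    [-72,-127,20,0,0,0,85],
    [-98,-174,20,0,0,0,85],
    [-125,-221,20,0,0,0,85],
    [-150,-266,5,0,0,0,85],
    [-171.8,-304,-20,0,0,0,85],
    [-171.8,-304,-55,0,0,0,85],
  ],
)

```text
clock: 9.15
eef_pos: [444.0, -205.6, 124.6]
tcp_rot: [-1.831, 1.562, -0.543]
contact_force: [1.0, 0.3, -0.3]
opening: 0.992
```

Run:
```python
from h import *
st()
p,d=vision.grab_frame("top"); crop(p,180,150,160,100,5,"pics/t2.png")
C=cloud("top",d)
def rect(xr,yr,zr,lab):
        m=(d>0)
        for i,q in enumerate((xr,yr,zr)): m&=(C[...,i]>q[0])&(C[...,i]<q[1])
        pts=C[m][:,:2].astype(np.float32)
        (c,s,a)=cv2.minAreaRect(pts); print(lab,np.round(c,1),np.round(s,1),a)
rect((480,600),(-60,195),(108,140),"bar")
rect((590,640),(70,130),(72,95),"cap")
```

```text
t 9.15 tcp [ 444.  -205.6  124.6] jaw 73.83 xtool [ 0.0075 -0.0045 -1.    ] open 0.992 F [ 1.   0.3 -0.3] T [ 0.02 -0.   -0.  ] q6 -1.72 -18.700000000000003
bar [539.1  66.3] [245.3  35.1] 73.76941680908203
cap [616.2 101.3] [23.8 23.4] 0.8793846368789673
```

View pics/t2.png

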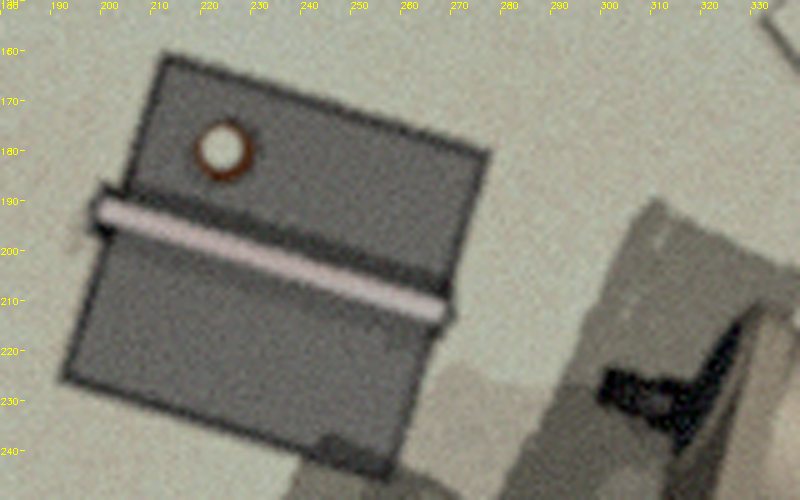

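The top view shows the bottle upright in the far bay with its cap at (222,180), or (616,101) mm. The carrier has not moved. Next is the jar.

Call:
step_arm(
  rows=[
    [0.3,2.5,-25,0.0045,0.0075,0,85],
    [0.3,2.5,-50,0.0045,0.0075,0,85],
    [0.3,2.6,-75,0.0045,0.0075,0,85],
    [0.3,2.6,-90,0.0045,0.0075,0,85],
    [0.3,2.6,-97,0.0045,0.0075,0,85],
    [0.3,2.6,-97.5,0.0045,0.0075,0,65],
    [0.3,2.6,-97.5,0.0045,0.0075,0,45],
    [0.3,2.6,-97.5,0.0045,0.0075,0,35],
  ],
)

```text
clock: 10.2
eef_pos: [442.8, -201.1, 23.8]
tcp_rot: [1.354, 1.566, 2.643]
contact_force: [0.1, -0.7, 4.9]
opening: 0.602
```

Call:
step_arm(
  rows=[
    [0,0,0,0,0,0,35],
    [0,0,0,0,0,0,35],
    [0,0,0,0,0,0,35],
    [0,0,0,0,0,0,35],
    [0,0,1,0,0,0,35],
    [0,0,2,0,0,0,35],
    [0,0,3,0,0,0,35],
    [0,0,3,0,0,0,35],
  ],
)

```text
clock: 11.2
eef_pos: [442.8, -201.2, 26.8]
tcp_rot: [1.359, 1.566, 2.648]
contact_force: [-0.3, -0.1, -1.5]
opening: 0.6
```

Run:
```python
from h import *
st()
```

```text
t 11.2 tcp [ 442.8 -201.2   26.8] jaw 73.86 xtool [-0.0044  0.0024 -1.    ] open 0.6 F [-0.3 -0.1 -1.5] T [-0.06 -0.   -0.04] q6 -1.72 -18.700000000000003
```

Call:
step_arm(
  rows=[
    [0,0,20,0,0,0,35],
    [0,0,60,0,0,0,35],
    [1,10,110,0,0,0,35],
    [5,45,150,0,0,0,35],
    [11,95,165,0,0,0,35],
    [17,145,165,0,0,0,35],
    [22,195,165,0,0,0,35],
    [27,240,165,0,0,0,35],
  ],
)

```text
clock: 12.2
eef_pos: [469.7, 40.5, 192.0]
tcp_rot: [1.302, 1.566, 2.591]
contact_force: [1.3, -0.9, -1.3]
opening: 0.601
```

Run:
```python
from h import *
st()
```

```text
t 12.2 tcp [469.7  40.5 192. ] jaw 73.87 xtool [-0.004   0.0024 -1.    ] open 0.601 F [ 1.3 -0.9 -1.3] T [ 0.   -0.04  0.  ] q6 -1.21 -18.700000000000003
```

Call:
step_arm(
  rows=[
    [2,25,0,0,0,0,35],
    [4,43.5,0,0,0,0,35],
    [4,43.5,-20,0,0,0,35],
    [4,43.5,-55,0,0,0,35],
    [4,43.5,-90,0,0,0,35],
    [4,43.5,-120,0,0,0,35],
    [4,43.5,-140,0,0,0,35],
    [4,43.5,-150,0,0,0,35],
  ],
)

```text
clock: 13.2
eef_pos: [473.2, 83.6, 40.9]
tcp_rot: [1.493, 1.565, 2.782]
contact_force: [0.4, -0.1, -1.7]
opening: 0.596
```

Call:
step_arm(
  rows=[
    [0,0,-4,0,0,0,35],
    [0,0,-8,0,0,0,35],
    [0,0,-11,0,0,0,35],
    [0,0,-13,0,0,0,35],
    [0,0,-14,0,0,0,35],
    [0,0,-14.5,0,0,0,35],
    [0,0,-14.5,0,0,0,35],
    [0,0,-14.5,0,0,0,35],
  ],
)

```text
clock: 14.2
eef_pos: [473.4, 83.7, 27.7]
tcp_rot: [1.436, 1.565, 2.725]
contact_force: [-5.3, -1.1, 18.1]
opening: 0.597
```

Run:
```python
from h import *
st()
```

```text
t 14.2 tcp [473.4  83.7  27.7] jaw 73.85 xtool [-0.0049  0.0022 -1.    ] open 0.597 F [-5.3 -1.1 18.1] T [-0.16  0.7  -0.01] q6 -1.12 -18.700000000000003
```

Call:
step_arm(
  rows=[
    [0,0,0.8,0,0,0,35],
    [0,0,1,0,0,0,56],
    [0,0,1,0,0,0,64],
    [0,0,1,0,0,0,70],
    [0,0,20,0,0,0,70],
    [0,0,60,0,0,0,70],
    [0,0,105,0,0,0,70],
    [0,0,155,0,0,0,75],
  ],
)

```text
clock: 15.2
eef_pos: [472.9, 83.6, 183.8]
tcp_rot: [1.529, 1.565, 2.818]
contact_force: [0.1, -0.6, 0.6]
opening: 0.879
```

Run:
```python
from h import *
st()
```

```text
t 15.2 tcp [472.9  83.6 183.8] jaw 73.85 xtool [-0.0059  0.002  -1.    ] open 0.879 F [ 0.1 -0.6  0.6] T [-0.01 -0.02 -0.01] q6 -1.12 -18.700000000000003
```

Call:
step_arm(
  rows=[
    [3,-45,10,0,0,-0.03,85],
    [7,-98,10,0,0,-0.06,85],
    [10,-152,10,0,0,-0.1,85],
    [14,-206,10,0,0,-0.14,85],
    [18,-260,10,0,0,-0.18,85],
    [21,-314,0,0,0,-0.21,85],
    [25,-368,-20,0,0,-0.233,85],
    [28,-423,-40,0,0,-0.233,85],
  ],
)

```text
clock: 16.2
eef_pos: [500.9, -341.3, 143.1]
tcp_rot: [1.518, 1.565, 2.574]
contact_force: [1.1, -0.1, -0.5]
opening: 0.997
```

Run:
```python
from h import *
st()
p,d=vision.grab_frame("top"); crop(p,180,150,160,100,5,"pics/t3.png")
C=cloud("top",d)
def rect(xr,yr,zr,lab):
        m=(d>0)
        for i,q in enumerate((xr,yr,zr)): m&=(C[...,i]>q[0])&(C[...,i]<q[1])
        pts=C[m][:,:2].astype(np.float32)
        (c,s,a)=cv2.minAreaRect(pts); print(lab,np.round(c,1),np.round(s,1),a)
rect((480,600),(-60,195),(108,140),"bar")
rect((590,640),(70,130),(72,95),"cap")
rect((430,505),(50,120),(52,75),"jar")
```

```text
t 16.2 tcp [ 500.9 -341.3  143.1] jaw 60.47 xtool [-0.005   0.0032 -1.    ] open 0.997 F [ 1.1 -0.1 -0.5] T [-0.01  0.01  0.03] q6 -1.66 -18.700000000000003
bar [539.1  66.3] [245.7  35.2] 73.71876525878906
cap [616.2 101.3] [23.1 23.4] 89.65151977539062
jar [474.5  84.3] [49.9 47. ] 0.9052732586860657
```

View pics/t3.png

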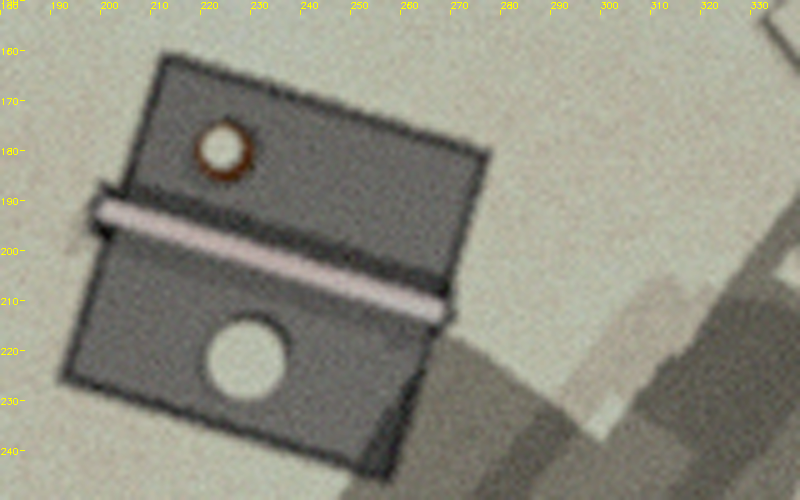

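The top view shows the jar in the near bay at (228,222), or (474,84) mm, and the bottle still standing at (222,180). Next is the slide case.

Call:
step_arm(
  rows=[
    [0.1,1.5,-25,0,0,0,85],
    [0.1,1.8,-55,0,0,0,85],
    [0.1,1.8,-85,0,0,0,85],
    [0.1,1.8,-105,0,0,0,85],
    [0.1,1.8,-115,0,0,0,85],
    [0.1,1.8,-116,0,0,0,60],
    [0.1,1.8,-116,0,0,0,40],
    [0.1,1.8,-116,0,0,0,20],
  ],
)

```text
clock: 17.25
eef_pos: [501.0, -345.2, 25.6]
tcp_rot: [2.048, 1.566, 3.103]
contact_force: [0.1, 0.1, 10.5]
opening: 0.371
```

Call:
step_arm(
  rows=[
    [0,0,0,0,0,0,15],
    [0,0,0,0,0,0,15],
    [0,0,0,0,0,0,15],
    [0,0,0,0,0,0,15],
    [0,0,0,0,0,0,15],
    [0,0,1,0,0,0,15],
    [0,0,3,0,0,0,15],
    [0,0,3,0,0,0,15],
  ],
)

```text
clock: 18.25
eef_pos: [501.1, -345.3, 28.7]
tcp_rot: [2.073, 1.566, 3.128]
contact_force: [0.0, -0.6, -0.7]
opening: 0.37
```

Run:
```python
from h import *
st()
```

```text
t 18.25 tcp [ 501.1 -345.3   28.7] jaw 60.43 xtool [-4.6e-03  1.0e-04 -1.0e+00] open 0.37 F [ 0.  -0.6 -0.7] T [ 0.02 -0.   -0.  ] q6 -1.66 -18.700000000000003
```

Run:
```python
from h import *
st(); print(r.sense()["qvel"].round(3), r.sense()["qpos"].round(4))
p,d=vision.grab_frame("scene"); crop(p,130,50,140,110,5,"pics/s4.png")
p,d=vision.grab_frame("top"); crop(p,290,150,140,110,5,"pics/t4.png")
```

```text
t 18.25 tcp [ 501.1 -345.3   28.7] jaw 60.43 xtool [-4.6e-03  1.0e-04 -1.0e+00] open 0.37 F [ 0.  -0.6 -0.7] T [ 0.02 -0.   -0.  ] q6 -1.66 -18.700000000000003
[-0.001  0.002  0.003 -0.    -0.002 -0.   ] [-0.6043  0.5792  1.8006 -0.0037  0.7656 -1.6564]
```

View pics/s4.png

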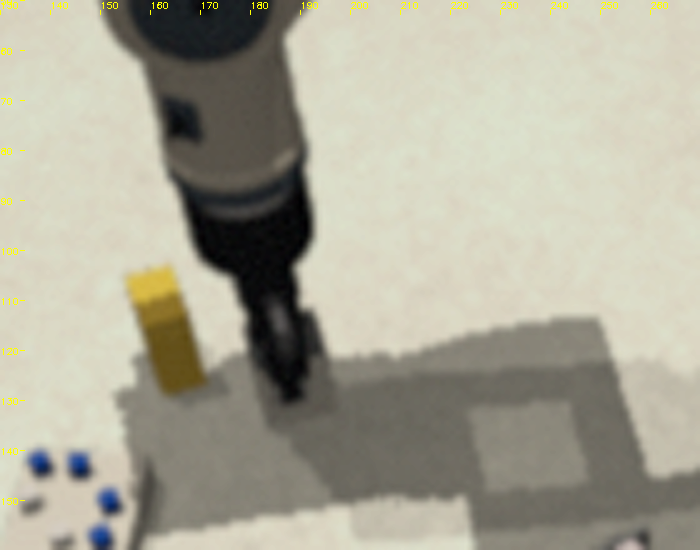

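View pics/t4.png

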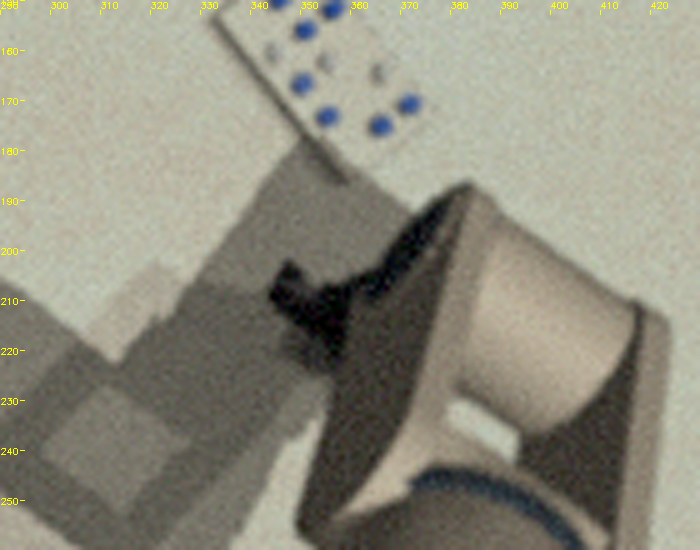

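The scene view shows the fingers holding the case at (188,125), with the yellow decoy untouched at (165,115) and the rack clear. The TCP ended about 6 mm off the commanded y while closing, so I'll recheck the case position after placing.

Call:
step_arm(
  rows=[
    [0,0,15,0,0,0,15],
    [0,0,50,0,0,0,15],
    [0,0,95,0,0,0,15],
    [2,8,145,0,0,0,15],
    [10,40,180,0,0,0.05,15],
    [22,90,180,0,0,0.1,15],
    [35,140,180,0,0,0.17,15],
    [47,190,180,0,0,0.235,15],
  ],
)

```text
clock: 19.35
eef_pos: [548.3, -153.7, 209.9]
tcp_rot: [2.253, 1.567, -2.739]
contact_force: [1.5, 0.1, -1.5]
opening: 0.37
```

Run:
```python
from h import *
st()
```

```text
t 19.35 tcp [ 548.3 -153.7  209.9] jaw 74.0 xtool [-0.0031 -0.0013 -1.    ] open 0.37 F [ 1.5  0.1 -1.5] T [ 0.05 -0.02  0.02] q6 -1.57 -18.700000000000003
```

Target (584.4, -11.2): shift (36, 142.5).

Call:
step_arm(
  rows=[
    [10,40,0,0,0,0,15],
    [22,88,0,0,0,0,15],
    [33,130,0,0,0,0,15],
    [36,142.5,-10,0,0,0,15],
    [36,142.5,-45,0,0,0,15],
    [36,142.5,-85,0,0,0,15],
    [36,142.5,-120,0,0,0,15],
    [36,142.5,-150,0,0,0,15],
  ],
)

```text
clock: 20.35
eef_pos: [583.8, -12.0, 58.9]
tcp_rot: [2.249, 1.567, -2.743]
contact_force: [0.3, 0.3, -0.0]
opening: 0.366
```

Run:
```python
from h import *
st()
p,d=vision.grab_frame("scene"); crop(p,200,110,160,120,5,"pics/s5.png")
```

```text
t 20.35 tcp [583.8 -12.   58.9] jaw 73.98 xtool [-0.0037 -0.0016 -1.    ] open 0.366 F [ 0.3  0.3 -0. ] T [-0.01 -0.    0.03] q6 -1.31 -18.700000000000003
```

View pics/s5.png

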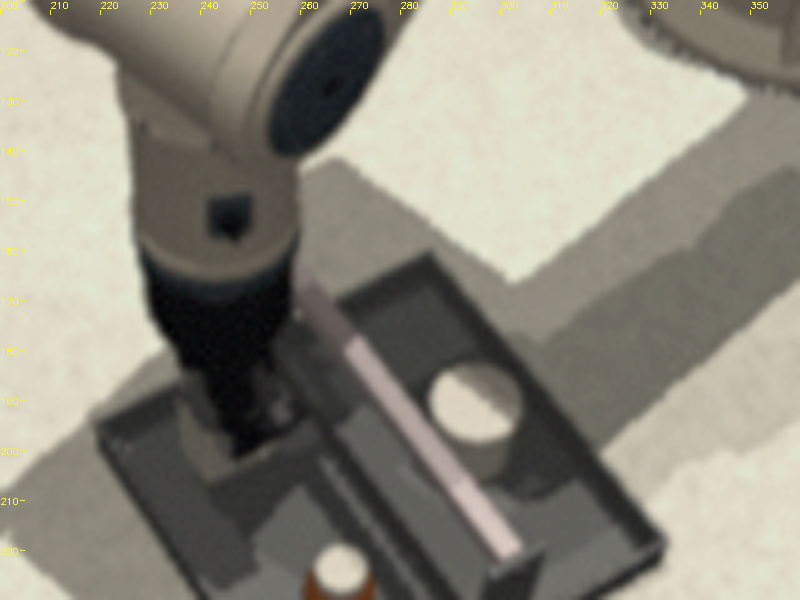

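The view shows the case held over the far bay at (245,195). The jar stands at (295,195), the bottle at (267,224), and the bar is clear. Lowering now.

Call:
step_arm(
  rows=[
    [0,0,-8,0,0,0,15],
    [0,0,-16,0,0,0,15],
    [0,0,-22,0,0,0,15],
    [0,0,-25,0,0,0,15],
    [0,0,-27,0,0,0,15],
    [0,0,-28,0,0,0,15],
    [0,0,-28.5,0,0,0,15],
    [0,0,-28.5,0,0,0,15],
  ],
)

```text
clock: 21.4
eef_pos: [581.9, -11.9, 29.6]
tcp_rot: [2.047, 1.563, -2.945]
contact_force: [-8.6, -0.1, 26.8]
opening: 0.37
```

Call:
step_arm(
  rows=[
    [0.5,0,0.7,0,0,0,15],
    [0.5,0,1,0,0,0,15],
    [0.5,0,1,0,0,0,15],
    [0.5,0,1,0,0,0,15],
    [0.5,0,1,0,0,0,15],
    [0.5,0,1,0,0,0,15],
    [0.5,0,1,0,0,0,15],
    [0.5,0,1,0,0,0,15],
  ],
)

```text
clock: 22.4
eef_pos: [582.4, -11.9, 30.6]
tcp_rot: [2.05, 1.563, -2.942]
contact_force: [-0.4, 0.6, -0.7]
opening: 0.371
```

Run:
```python
from h import *
st()
p,d=vision.grab_frame("scene"); crop(p,200,110,160,120,5,"pics/s6.png")
```

```text
t 22.4 tcp [582.4 -11.9  30.6] jaw 73.99 xtool [-0.0077 -0.0016 -1.    ] open 0.371 F [-0.4  0.6 -0.7] T [ 0.01 -0.    0.  ] q6 -1.31 -18.700000000000003
```

View pics/s6.png

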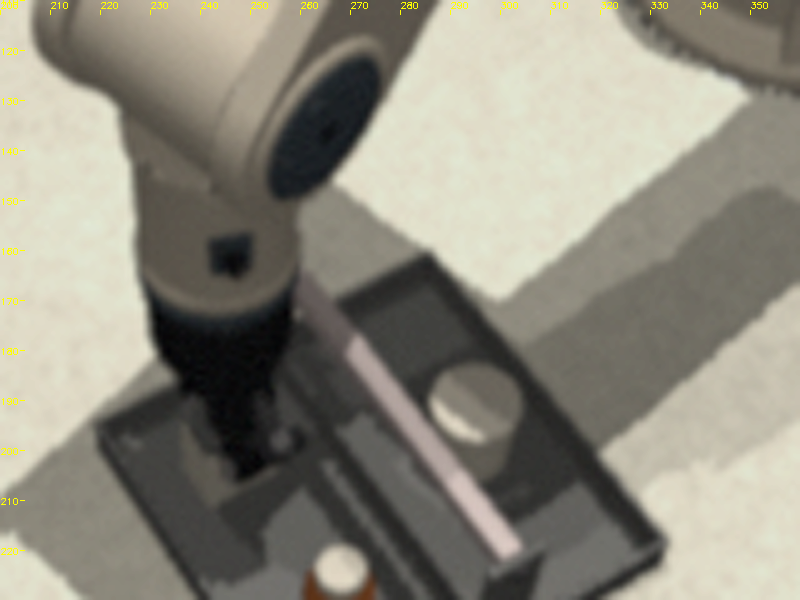

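The case is within about 1 mm of the floor with no contact force left, and the picture shows it upright at (245,200). Releasing it.

Call:
step_arm(
  rows=[
    [0,0,-0.4,0,0,0,34],
    [0,0,-0.4,0,0,0,42],
    [0,0,-0.4,0,0,0,50],
    [0,0,-0.4,0,0,0,52],
    [0,0,20,0,0,0,52],
    [0,0,60,0,0,0,52],
    [0,0,105,0,0,0,52],
    [0,0,155,0,0,0,60],
  ],
)

```text
clock: 23.45
eef_pos: [581.9, -11.9, 186.7]
tcp_rot: [2.024, 1.562, -2.968]
contact_force: [0.9, -0.6, -0.2]
opening: 0.707
```

Call:
step_arm(
  rows=[
    [5,-40,0,0,0,0,60],
    [15,-90,0,0,0,0,60],
    [20,-140,0,0,0,0,60],
    [20,-180,0,0,0,0,60],
    [20,-180,0,0,0,0,60],
    [20,-180,0,0,0,0,60],
    [20,-180,0,0,0,0,60],
    [20,-180,0,0,0,0,60],
  ],
)

```text
clock: 24.45
eef_pos: [602.0, -190.9, 186.8]
tcp_rot: [2.02, 1.562, -2.971]
contact_force: [0.2, 0.0, -0.1]
opening: 0.701
```

```bash
cat > chk.py <<'E'
from h import *
import sys
st()
for n in ("top","scene"):
    p,d=vision.grab_frame(n)
    if n=="top": crop(p,180,150,110,100,6,f"pics/{sys.argv[1]}t.png")
    else: crop(p,200,140,140,110,5,f"pics/{sys.argv[1]}s.png")
    C=cloud(n,d)
    def rect(xr,yr,zr,lab):
        m=(d>0)
        for i,q in enumerate((xr,yr,zr)): m&=(C[...,i]>q[0])&(C[...,i]<q[1])
        pts=C[m][:,:2].astype(np.float32)
        if len(pts)<4: print(lab,"none");return
        (c,s,a)=cv2.minAreaRect(pts); 
        th=np.radians(74-90); Rm=np.array([[np.cos(th),-np.sin(th)],[np.sin(th),np.cos(th)]])
        print(n,lab,np.round(c,1),np.round(s,1),round(a,1),"z",np.percentile(C[m][:,2],[5,50,95]).round(1),"carrier frame",(Rm.T@(np.array(c)-[540,66])).round(1))
    rect((480,600),(-60,195),(108,140),"bar")
    rect((590,640),(70,130),(72,95),"cap")
    rect((430,505),(50,120),(50,75),"jar")
    rect((545,640),(-60,40),(62,85),"case")
E
python3 chk.py k1
```

```text
t 24.45 tcp [ 602.  -190.9  186.8] jaw 74.06 xtool [-0.0085 -0.0015 -1.    ] open 0.701 F [ 0.2  0.  -0.1] T [0.02 0.05 0.01] q6 -1.6 -18.700000000000003
top bar [539.2  66.4] [245.3  35.3] 73.7 z [124.4 129.1 133.4] carrier frame [-0.9  0.2]
top cap [616.5 101.3] [24.1 23.3] 1.3 z [78.3 81.5 86.1] carrier frame [63.8 55. ]
top jar [474.4  84.3] [50.2 47. ] 1.8 z [56.7 61.1 65.1] carrier frame [-68.1  -0.5]
top case [579.9 -10.2] [31.6 48. ] 72.7 z [70.8 74.6 80.1] carrier frame [ 59.3 -62.3]
scene bar [540.   65.5] [246.5  35.8] 74.1 z [114.  127.6 130.8] carrier frame [ 0.1 -0.5]
scene cap [616.7 102.1] [24.3 25.2] 69.4 z [74.1 79.5 82. ] carrier frame [63.8 55.9]
scene jar [475.9  84.6] [51.3 49. ] 3.1 z [56.1 59.7 62.1] carrier frame [-66.7   0.2]
scene case [580.6 -11. ] [34.4 47.8] 73.7 z [66.1 73.3 76.3] carrier frame [ 60.3 -62.8]
```

View pics/k1t.png

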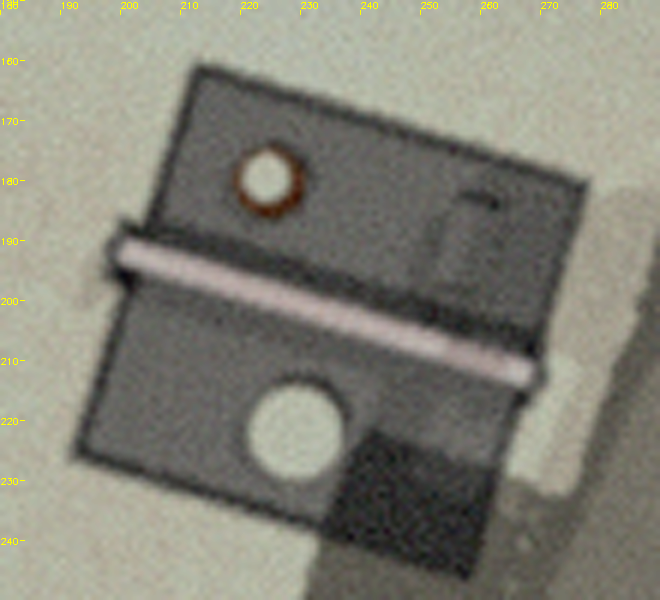

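View pics/k1s.png

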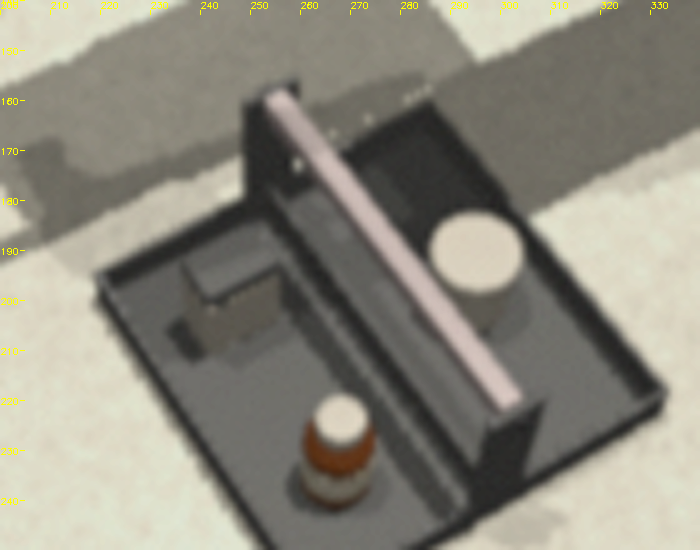

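All three stand upright in the carrier. In the top view the bottle is at (223,180), the jar at (228,222) and the case at (256,189), with top heights near 80, 60 and 74 mm as they should be. Loads balance about the handle middle to within about 0.3 kg·mm. Next is the handle.

Call:
step_arm(
  rows=[
    [-8,30,15,0,0,-0.17,60],
    [-16,65,15,0,0,-0.34,60],
    [-24,100,15,0,0,-0.51,60],
    [-32,135,15,0,0,-0.68,60],
    [-40,170,15,0,0,-0.85,60],
    [-48,205,15,0,0,-1.02,60],
    [-56,235,15,0,0,-1.19,60],
    [-62,257,15,0,0,-1.36,60],
  ],
)

```text
clock: 25.55
eef_pos: [539.5, 67.3, 201.9]
tcp_rot: [1.998, 1.562, 1.926]
contact_force: [0.5, 0.6, -0.6]
opening: 0.704
```

Run:
```python
from h import *
st()
```

```text
t 25.55 tcp [539.5  67.3 201.9] jaw -4.14 xtool [-0.003   0.0082 -1.    ] open 0.704 F [ 0.5  0.6 -0.6] T [-0.01 -0.01 -0.01] q6 0.18 -18.700000000000003
```

Call:
step_arm(
  rows=[
    [0.2,-1,0,-0.007,-0.003,-0.12,60],
    [0.2,-1.2,0,-0.007,-0.003,-0.209,60],
    [0.2,-1.2,-20,-0.007,-0.003,-0.209,60],
    [0.2,-1.2,-45,-0.007,-0.003,-0.209,60],
    [0.2,-1.2,-70,-0.007,-0.003,-0.209,60],
    [0.2,-1.2,-88,-0.007,-0.003,-0.209,60],
    [0.2,-1.2,-97,-0.007,-0.003,-0.209,60],
    [0.2,-1.2,-101,-0.007,-0.003,-0.209,60],
  ],
)

```text
clock: 26.55
eef_pos: [539.8, 66.3, 100.8]
tcp_rot: [1.291, 1.569, 1.01]
contact_force: [0.1, -0.7, -0.9]
opening: 0.702
```

Run:
```python
from h import *
st()
p,d=vision.grab_frame("scene"); crop(p,200,110,160,120,5,"pics/s7.png")
```

```text
t 26.55 tcp [539.8  66.3 100.8] jaw -16.1 xtool [ 8.0e-04  1.3e-03 -1.0e+00] open 0.702 F [ 0.1 -0.7 -0.9] T [ 0.03 -0.03  0.01] q6 0.4 -18.700000000000003
```

View pics/s7.png

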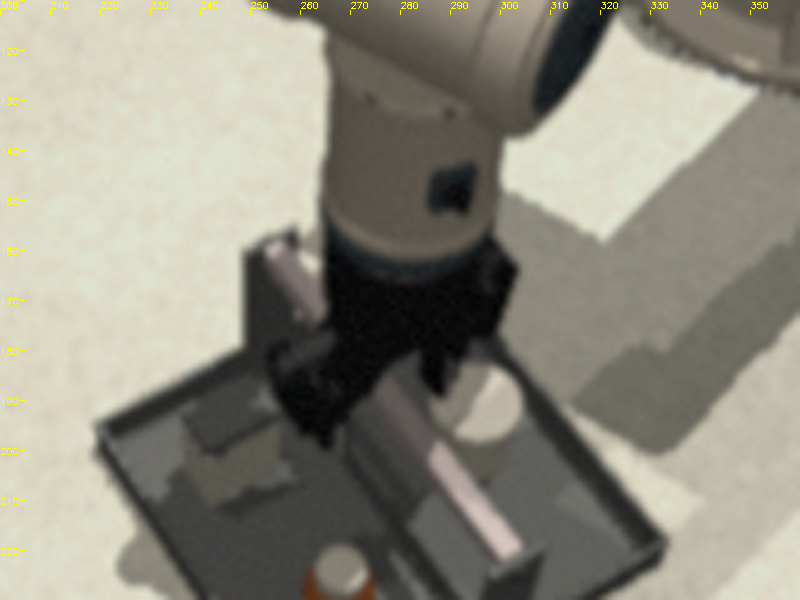

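The fingers straddle the bar, at (265–335,185–195) px in view, and stay above the jar and case. Closing now.

Call:
step_arm(
  rows=[
    [0,0,0,0,0,0,45],
    [0,0,0,0,0,0,32],
    [0,0,0,0,0,0,22],
    [0,0,0,0,0,0,16],
    [0,0,0,0,0,0,10],
    [0,0,0,0,0,0,4],
    [0,0,0,0,0,0,0],
    [0,0,0,0,0,0,0],
  ],
  force=60,
)

```text
clock: 27.6
eef_pos: [538.9, 66.4, 100.9]
tcp_rot: [2.288, 1.569, 2.007]
contact_force: [-5.4, 1.5, 6.1]
opening: 0.155
```

Call:
step_arm(
  rows=[
    [0,0,0,0,0,0,0],
    [0,0,0,0,0,0,0],
    [0,0,0,0,0,0,0],
    [0,0,0,0,0,0,0],
    [0,0,1,0,0,0,0],
    [0,0,2,0,0,0,0],
    [0,0,3,0,0,0,0],
    [0,0,4,0,0,0,0],
  ],
  force=110,
)

```text
clock: 28.6
eef_pos: [538.7, 66.3, 104.7]
tcp_rot: [2.498, 1.569, 2.217]
contact_force: [-0.1, -0.4, -8.0]
opening: 0.142
```

Run:
```python
from h import *
st()
```

```text
t 28.6 tcp [538.7  66.3 104.7] jaw -16.11 xtool [-0.0011  0.0015 -1.    ] open 0.142 F [-0.1 -0.4 -8. ] T [-0.03 -0.   -0.02] q6 0.4 -18.700000000000003
```

The full weight (8 N, with 7.7 expected) hangs freely with almost no wrist moment. Lifting gently.

Call:
step_arm(
  rows=[
    [0,0,2,0,0,0,0],
    [0,0,6,0,0,0,0],
    [0,0,12,0,0,0,0],
    [0,0,20,0,0,0,0],
    [0,0,29,0,0,0,0],
    [0,0,38,0,0,0,0],
    [0,0,47,0,0,0,0],
    [0,0,56,0,0,0,0],
  ],
)

```text
clock: 29.6
eef_pos: [538.7, 66.3, 161.4]
tcp_rot: [2.469, 1.569, 2.188]
contact_force: [0.9, 0.7, -7.4]
opening: 0.142
```

Call:
step_arm(
  rows=[
    [0,0,9,0,0,0,0],
    [0,0,18,0,0,0,0],
    [0,0,27,0,0,0,0],
    [0,0,36,0,0,0,0],
    [0,0,45,0,0,0,0],
    [0,0,54,0,0,0,0],
    [0,0,63,0,0,0,0],
    [0,0,71,0,0,0,0],
  ],
)

```text
clock: 30.6
eef_pos: [538.7, 66.4, 233.0]
tcp_rot: [2.417, 1.569, 2.136]
contact_force: [0.4, -1.3, -6.7]
opening: 0.141
```

Call:
step_arm(
  rows=[
    [0,0,6,0,0,0,0],
    [0,0,11,0,0,0,0],
    [0,0,14,0,0,0,0],
    [0,0,16,0,0,0,0],
    [0,0,17,0,0,0,0],
    [0,0,17,0,0,0,0],
    [0,0,17,0,0,0,0],
    [0,0,17,0,0,0,0],
  ],
)

```text
clock: 31.6
eef_pos: [538.7, 66.3, 249.9]
tcp_rot: [2.515, 1.569, 2.234]
contact_force: [0.3, 0.1, -8.1]
opening: 0.142
```

Run:
```python
from h import *
st()
for n in ("top","scene"):
    p,d=vision.grab_frame(n)
    if n=="top": crop(p,170,130,130,120,5,"pics/f1t.png")
    else: crop(p,190,90,160,120,5,"pics/f1s.png")
    C=cloud(n,d)
    m=(d>0)&(C[...,2]>148)&(C[...,2]<192)&(C[...,0]>400)&(C[...,0]<690)&(C[...,1]>-70)&(C[...,1]<220)
    q=C[m]; f=q[(q[:,2]<162)]
    A=np.c_[f[:,:2]-[540,66],np.ones(len(f))]; s=np.linalg.lstsq(A,f[:,2],rcond=None)[0]; print(n,len(f),"floor-plane slope",s[:2].round(4),"z",s[2].round(1))
```

```text
t 31.6 tcp [538.7  66.3 249.9] jaw -16.11 xtool [-0.0011  0.0014 -1.    ] open 0.142 F [ 0.3  0.1 -8.1] T [ 0.04  0.01 -0.07] q6 0.4 -18.700000000000003
top 1896 floor-plane slope [0.001  0.0016] z 154.0
scene 3996 floor-plane slope [-0.0006  0.0016] z 153.0
```

View pics/f1t.png

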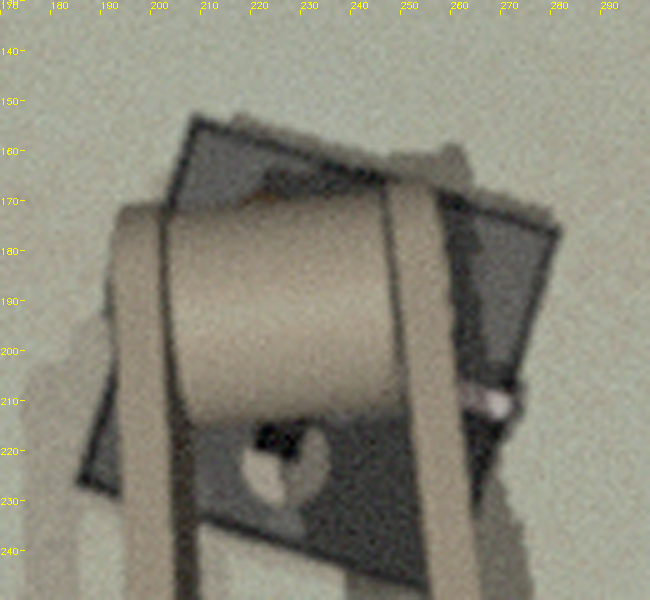

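View pics/f1s.png

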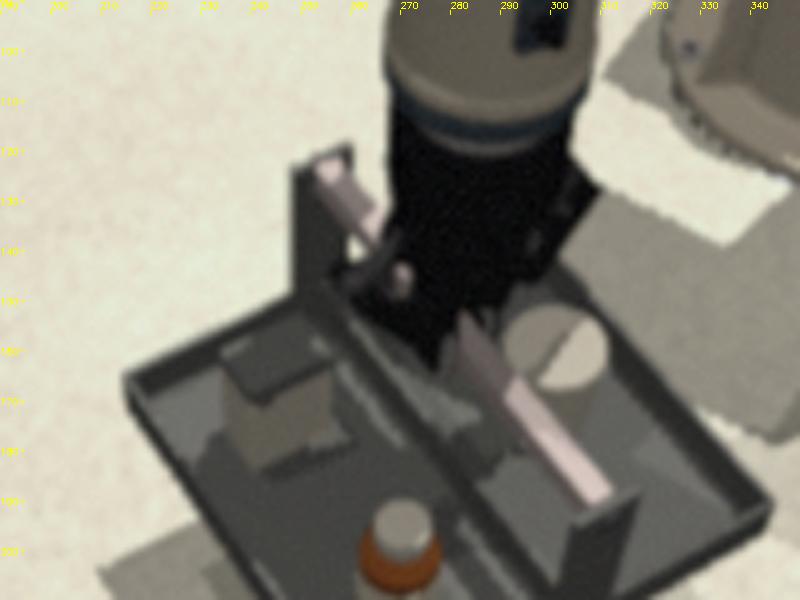

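The scene picture shows the carrier held level with the case at (245,165), bottle at (270,200) and jar at (305,160) all upright. The fingers touch only the bar. Floor slope is under 0.002 rad and the underside is at about 150 mm. Signing off.

Run:
```python
from h import *
print(r.sense()["qvel"].round(3)); print(order.sign_off()); st()
```

```text
[-0.001 -0.001  0.     0.     0.    -0.001]
the job is handed in; nothing more can be done
None
the job is handed in; nothing more can be done
```

I stood the bottle, the jar and the slide case upright in the carrier and let go of each. I then gripped the bar at its middle, lifted the carrier about 15 cm and handed the job in while holding it, at about 31.7 s. Sign-off gives no verdict, so these are my own checks.

**In the carrier, before lifting:** both cameras showed all three upright, with tops at about 80, 60 and 74 mm as they should be. The carrier had not moved.

**While held:**
- **Height and level:** the underside was at about 149–150 mm and the floor slope under 0.002 rad.
- **Load and motion:** the wrist carried about 8 N, against 7.7 N expected, with almost no moment. Joint speeds were at most 0.001 rad/s.
- **Items:** all three were standing in the scene picture. In the top view the arm hid most of the bottle and all of the case. No item was in contact with the fingers.

**Disagreements:**
- When gripping the case, the TCP ended about 6 mm off its commanded y. The case still went down well inside its bay, about 4 mm from its planned x.
- Setting down the case and the jar pressed briefly, at about 27 N and 18 N, before I backed off 1 mm. I expected only light contact.

No move went near the stock bottle, the tip box, the tube rack or the yellow case. I did not re-measure their positions at the end.

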